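# Unlock the treatment case and turn its sign to green

## Task

It is feeding time: unlock the blue treatment case. Slide the orange safety tab on its lid fully aside to release the black latch lever and raise the lever all the way up; only then spin the two-sided sign half a turn, so that its green face squarely shows on the side away from the robot where the red one shows now. Leave both parts of the latch open and do not shift or tip the bottle and the teal pots that stand beside the case and the sign.

Things in the scene. Friction and masses are not known exactly. Their poses are not given: they have to be found in the camera images.
- case: blue plastic treatment case with a white lid, 244 (x) x 224 (y) x 120 mm tall, fixed to the table. Origin: centre of its underside; z up; its x axis runs from the front (towards the lever's free end) to the back (lever's hinge); y to its left. On the lid lie the black latch lever and the orange safety tab.
- tab (a joint): safety tab, slides along the case's +y: 0 = locked, its tongue lies across the top of the lever; 0.040 m = fully released, at its stop. The lever is blocked until about 0.022 m. It stays where it is left; moving it takes about 3 N.
- tab_grip (a point): point to take the orange tab by: centre of its upright grip block, which is 14 mm thick along the case's x, 36 mm long along y, and whose top is 17 mm above this point; this point is 58 mm above the lid. A 10 mm thick tongue, 18 mm wide (x), at heights 48 to 58 mm above the lid runs from the block 34 mm towards -y, over the lever. The block's x sides are free down to 18 mm above the lid; below that is a 34 mm wide track. Axes as the case's.
- latch (a joint): main latch lever: 0 = down (latched, lying level), about 1.5 rad = fully raised, nearly upright, at its stop. With the tab locked it only rattles by some 0.06 rad. A stiff hinge holds it where it is left; lifting takes about 3 N at the grip.
- latch_grip (a point): point to take the lever by: 20 mm short of its free end, on its centre line. The lever is a straight black bar 16 mm thick (case y) x 22 mm tall x 135 mm long; when down, this point is 32 mm above the lid and there is 21 mm of air under the bar. The point moves with the lever on a circle of radius 115 mm about latch_hinge.
- latch_hinge (a point): centre of the lever's hinge, on the lid, 32 mm above it; the hinge axis is the case's y. Seen from here the lever lies towards the case's -x when down, and swings up and over towards upright. Two 14 mm thick grey bearing blocks, 48 mm tall, stand 34 mm to either side in y.
- sign_stand: round dark foot, 100 mm across and 20 mm tall, of the two-sided sign, fixed to the table. Origin: centre of its underside, on the spindle axis. Its +x side is the side away from the robot (the aisle side), where the red face shows at the start.
- sign (a joint): turn of the sign about its upright spindle, anticlockwise from above: near 0 = red face towards the stand's +x, pi or -pi = green face there. It turns either way, with stops at +3.44 and -3.44 rad, and stays where it is left (friction 0.03 N m).
- sign_top (a point): top centre of the sign board, on the spindle axis, 158 mm above the table. The board is 110 mm wide, 80 mm tall, 10 mm thick, free all round; this point's x axis is the board's normal on the red side and turns with it.
- red_face (a point): centre of the red face (with a white bar)
- green_face (a point): centre of the green face (with a white disc)
- bottle: bystander, leave alone: white supplement bottle with a blue cap and yellow label, 64 mm across, 170 mm tall, standing at a far corner of the case. Origin: centre of its underside
- pot_a: bystander, leave alone: lidded teal sample pot, 94 mm across, 57 mm tall, standing beside the case. Origin: centre of its underside
- pot_b: bystander, leave alone: lidded teal sample pot like pot_a, 94 mm across, 57 mm tall, standing behind the sign. Origin: centre of its underside
There are look-alikes about, which are no part of the job. Leave any pink or purple look-alike of the sign_stand alone.

How it is judged:
By the outcome, as a careful person would: the job done as asked, in the order asked, and still so for the second after the job is handed in, with the robot touching nothing.
It also fails if it takes over 64 s, if anything falls off the work surface, if the arm or the gripper's body presses on something with over 40 N, if the wrist force passes 120 N, or if a joint passes its speed limit or range.

## Robot

A 6-joint arm with a two-finger parallel gripper is mounted at the origin on the work surface. World frame = base frame: x ahead of the robot, y to its left, z up, the work surface at z = 0. Lengths are in m, angles in degrees, forces in N, time in s.
With the tool pointing down it reaches from about 0.25 to 0.725 m from the base axis. Payload 9.7 kg.
Tool frame: the origin (TCP) lies on the centre line of the jaws, within the pads' length; the fingertips stand 14 mm ahead of it and the grasp point (between the pads) lies 5 mm behind it; z points along the fingers, y is the line along which they close (so a half turn about z gives the same grasp; the last joint's range is limited). The gripper opens to 85 mm and grips with 20 to 120 N. Pads are 22 mm wide; open, the fingers measure 114 mm over their backs; the gripper's body (76 mm by 85 mm) begins 54 mm behind the grasp point. The pads swing forward as they close: fully open they stand 13 mm farther back than shut.
Start: joints at [-74.313, 4.979, 10.078, 95.1, 0, 90], TCP at [0.149, -0.53, 0.245] pointing down, gripper open.
Joint ranges: [-179.16, 179.16], [-48.56, 103.87], [-65.8, 70.77], [-126.05, 130.52], [-82.76, 87.17], [-180, 180]. Speed limits (degrees/s): [127.2, 127.2, 147.25, 180, 180, 180].

## Interface

Orientations are given as [roll, pitch, yaw] about the fixed x, y, z axes, in that order (R = Rz(yaw) Ry(pitch) Rx(roll)).
In Python, from workcell import bot, camera, get_calibration, ticket gives the robot as it stands. The module is installed in compiled form; this text tells all that it offers.
- The arm moves only by the tool send_rows, never from a script. Its arguments are lists of equal length, an entry for each row: "linear": the shift along the tool's x, y, z in m, a list of three; "twist": the turn, a rotation vector about the tool's x, y, z in units of 10 degrees (1.0 is 10 degrees), a list of three; "gripper": the opening in per cent of the stroke, from 0 (shut) to 100 (fully open). In form: {"linear": [[x, y, z], ...], "twist": [[wx, wy, wz], ...], "gripper": [gripper, ...]}. A call has 1 to 8 rows; each row shifts and turns the commanded pose from where the row before left it, along the tool's axes as they then stand; what a row does not reach is not made up. A row lasts 1/8 s, in which the tool goes at most 62.5 mm and 10.7 degrees, less where a joint would pass 70% of its speed; a pose out of reach is approached as far as the arm can. A call with a gripper value outside its range is refused whole. The fingers move at their own pace and stop on an object; "grip_force" is the grip in N (left out, the last holds). Time passes only in rows, so rows that do not move let the fingers close. It gives the time, the measured TCP pose, the force, the opening and the grip force at its end, in the units of the state.
- bot.get_obs(): the state, without advancing time (a new reading comes with each control period).
- camera(name): name is "scene" or "top" or "wrist"; returns the picture (480x640x3 uint8, red, green, blue); there is no depth.
- get_calibration(name): a dict with "fx", "fy", "cx", "cy" (pixels), "k1" (the pictures are not rectified: a ray, as slopes to the right and down, at radius r is drawn at 1 + k1 r^2 times it, then the intrinsics apply), "origin" and "orientation" of the camera in the world; the wrist camera has in their place "hand_eye" (4x4, takes a point from camera to tool coordinates, whose origin is the TCP and whose axes are the flange's). Camera axes: x right, y down, z forward; pixel columns grow to the right and rows downward; lengths in m; the calibration is good to about 2 mm. A picture is of the moment at which its call begins: read the wrist's pose just before it. get_calibration takes no time and is no camera call.
- ticket.job_done(): hands the job in; it is judged then, once.
The state is a dict: "time": time; "q": joint angles; "qd": joint speeds; "joint_efforts": joint torques, N m; "ee_pos": TCP position; "tcp_rot": TCP orientation; "wrist_force": force on the tool from outside, world axes, zero at the start; "torque": the same for the moment, N m; "opening": finger opening in m; "grasp_force": force on a finger pad.
Only numpy, scipy, OpenCV 4.12 (cv2) and the standard library are available. Lean on these libraries where they do the work, as an engineer would, in place of code of your own. Each camera call takes 0.05 s, during which the arm holds its last target. There are 200 camera calls.

## Working session

There is one attempt and no reset: what is moved stays moved. The work goes in short steps, Python scripts to look and compute and a tool call to move; the robot and the scene stay as the last step left them, time stands still between calls to the robot, and variables do not carry over. Pictures are saved under pics/ and viewed, at most 10 in all, crops included, and the job is handed in when it is done.

Besides the shell and the picture viewer there is one more tool, called by a JSON object that holds its "name" and its "arguments", one argument or row to a line. send_rows: Moves the arm, as the interface text tells. Its arguments: {"type":"object","properties":{"linear":{"type":"array"},"twist":{"type":"array"},"gripper":{"type":"array"},"grip_force":{"type":"number"}},"required":["linear","twist","gripper"]}

```bash
mkdir -p pics; python3 - <<'E'
from workcell import bot,camera,get_calibration
import cv2
for n in ("scene","top"):
    im=camera(n); cv2.imwrite(f"pics/{n}0.png",im[:,:,::-1])
    print(n,get_calibration(n))
print(get_calibration("wrist"));print(bot.get_obs())
E
```

```text
scene {'fx': 455.7272116487675, 'fy': 455.7272116487675, 'cx': 315.2039726026105, 'cy': 236.04016616472032, 'k1': 0.031017751582129757, 'origin': array([1.14486091, 0.21276596, 0.83971981]), 'orientation': array([-138.5954052 ,    0.20952607,  110.54198261])}
top {'fx': 475.6474803262982, 'fy': 475.6474803262982, 'cx': 313.4620137248329, 'cy': 234.59237982051386, 'k1': -0.08899914111725811, 'origin': array([0.43937141, 0.00500087, 1.11353985]), 'orientation': array([-172.86923631,    0.2166374 ,  -89.09597134])}
{'fx': 403.8963126121508, 'fy': 403.8963126121508, 'cx': 313.47794108502063, 'cy': 244.3430510603177, 'k1': -0.012015955046689068, 'hand_eye': array([[ 9.59884339e-04, -9.58107735e-01, -2.86406436e-01,
         7.27883083e-02],
       [ 9.99999060e-01,  1.20013942e-03, -6.63321075e-04,
         2.94711611e-04],
       [ 9.79260707e-04, -2.86405530e-01,  9.58107986e-01,
        -1.29017935e-01],
       [ 0.00000000e+00,  0.00000000e+00,  0.00000000e+00,
         1.00000000e+00]])}
{'time': 0.1, 'q': array([-7.43135389e+01,  5.00689740e+00,  1.00399937e+01,  9.50997061e+01,
       -1.16113641e-03,  9.00000066e+01]), 'qd': array([ 0.03896495, -0.04074526,  0.15149017, -0.06484592, -0.14381223,
        0.06700007]), 'joint_efforts': array([-4.73648088e-04, -5.21561730e+01,  4.65654016e+01,  1.60199666e-02,
        1.03476216e-05, -8.34380671e-06]), 'ee_pos': array([ 0.1486496 , -0.52933822,  0.244673  ]), 'tcp_rot': array([-1.79933390e+02,  1.16114328e-03,  1.56864559e+01]), 'wrist_force': array([-0.04034071,  0.02724344,  0.05001416]), 'torque': array([-0.00318946,  0.01156276,  0.00297974]), 'grasp_force': 0.0, 'opening': 0.08551326630775843}
```

View pics/scene0.png

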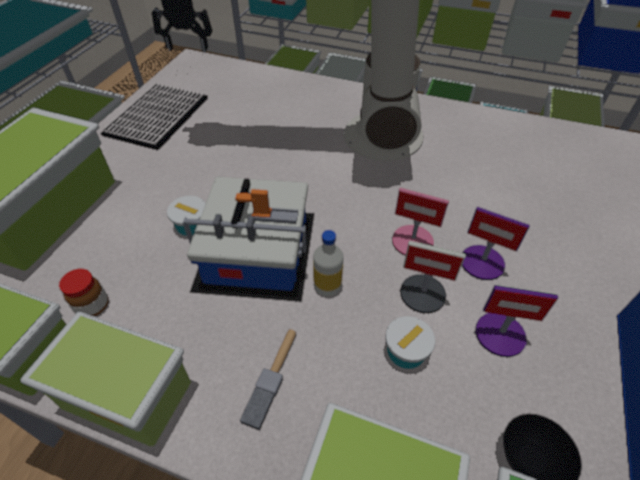

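View pics/top0.png

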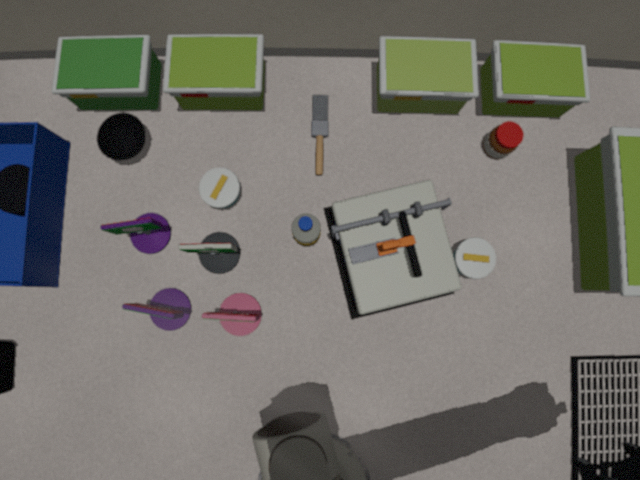

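Possible signs in the scene view are pink (413,240), purple (484,262), purple (501,333) and dark grey (423,292). The grey one at top view (218,252) fits: it has a dark foot and a teal pot behind it. I'll confirm this in enlarged crops.

```bash
cat > h.py <<'E'
import numpy as np,cv2
from scipy.spatial.transform import Rotation as R
from workcell import bot,camera,get_calibration
def cam(n,obs=None):
    c=get_calibration(n);K=np.array([[c['fx'],0,c['cx']],[0,c['fy'],c['cy']],[0,0,1]])
    if n=='wrist':
        T=np.eye(4);T[:3,:3]=R.from_euler('xyz',obs['tcp_rot'],degrees=True).as_matrix();T[:3,3]=obs['ee_pos'];T=T@c['hand_eye']
        return K,c['k1'],T[:3,3],T[:3,:3]
    return K,c['k1'],np.array(c['origin']),R.from_euler('xyz',c['orientation'],degrees=True).as_matrix()
def rays(cm,px):
    K,k,o,M=cm
    u=cv2.undistortPoints(np.array(px,float).reshape(-1,1,2),K,np.array([k,0,0,0.]))[:,0]
    d=np.c_[u,np.ones(len(u))]@M.T
    return o,d/np.linalg.norm(d,axis=1)[:,None]
def onz(cm,px,z):
    o,d=rays(cm,px);return o+d*((z-o[2])/d[:,2])[:,None]
def tri(ca,pa,cb,pb):
    (o1,d1),(o2,d2)=rays(ca,[pa]),rays(cb,[pb]);d1=d1[0];d2=d2[0]
    s=np.linalg.lstsq(np.c_[d1,-d2],o2-o1,rcond=None)[0]
    a,b=o1+s[0]*d1,o2+s[1]*d2;return (a+b)/2,np.linalg.norm(a-b)
E
python3 - <<'E'
import cv2,numpy as np
t=cv2.imread('pics/top0.png');s=cv2.imread('pics/scene0.png')
def crop(im,x,y,w,h,k): return cv2.resize(im[y:y+h,x:x+w],None,fx=k,fy=k,interpolation=cv2.INTER_CUBIC)
br=lambda a:cv2.convertScaleAbs(a,alpha=1.5,beta=15)
cv2.imwrite('pics/c1.png',br(crop(t,310,170,160,150,4)))
a=crop(t,165,160,90,130,4);b=crop(s,365,180,110,150,4)[:520]
m=np.zeros((520,800,3),np.uint8);m[:,:360]=a;m[:,360:800]=b
cv2.imwrite('pics/c2.png',br(m))
for n,im in(('top',t),('scene',s)):
    h=cv2.cvtColor(im,cv2.COLOR_BGR2HSV)
    o=cv2.inRange(h,(5,170,100),(15,255,255))
    c,l,st,ce=cv2.connectedComponentsWithStats(o)
    for i in range(1,c):
        if st[i,4]>60: print(n,'orange',st[i],ce[i].round(1))
E
```

```text
top orange [377 236  37  19 299] [395.7 244.2]
scene orange [237 191  30   9 151] [249.7 194.9]
```

View pics/c1.png

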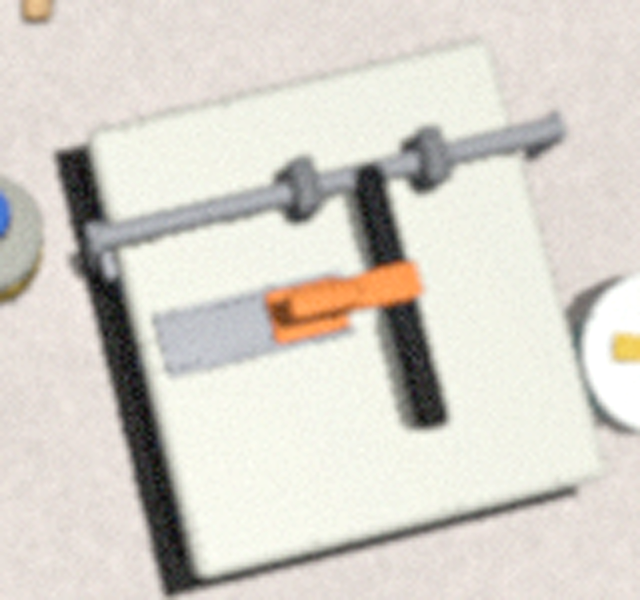

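View pics/c2.png

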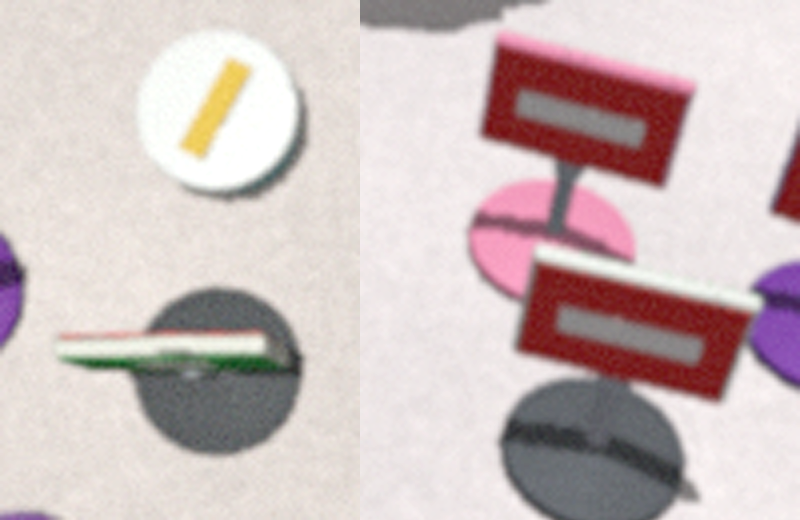

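The crops confirm the target: the sign on the grey foot at top (219,253) has its board top at (206,246), with pot_b behind it at (219,188). On the case, the tab's tongue end is at top (414,240), the block's top left end is near (382,246), and the lever runs from (402,213) to (417,275).

```bash
python3 - <<'E'
from h import *
np.set_printoptions(precision=4,suppress=True)
T=cam('top');S=cam('scene')
f=lambda pts:[(310+x/4,170+y/4) for x,y in pts]
lid=onz(T,f([(92,132),(487,42),(603,475),(197,578)]),.12);print('lid\n',lid,'\nc',lid.mean(0))
e=lambda a,b:np.degrees(np.arctan2(*(lid[a]-lid[b])[1::-1]))
print([np.linalg.norm(lid[i]-lid[i-1]) for i in range(4)],'yaw y edges',e(0,1)-90,e(3,2)-90,'x',e(0,3),e(1,2))
lev=onz(T,f([(372,172),(428,422)]),.163);print('lever\n',lev,np.linalg.norm(lev[0]-lev[1]),np.degrees(np.arctan2(*(lev[0]-lev[1])[1::-1])))
print('tongue end',onz(T,f([(419,278)]),.178),'block left end',onz(T,f([(287,306)]),.195))
tr=onz(T,f([(155,315),(170,375)]),.13);print('track',tr)
print('bar',onz(T,f([(92,240),(562,124)]),.152))
g=lambda pts:[(165+x/4,160+y/4) for x,y in pts]
print('foot',onz(T,g([(217,371)]),.02),'d',np.ptp(onz(T,g([(133,371),(301,371)]),.02)[:,1]))
bt=onz(T,g([(57,338),(57,357),(265,334),(265,354)]),.158);print('board',bt,bt.mean(0))
r=lambda p:(365+(p[0]-360)/4,180+p[1]/4)
print('board scene corners',onz(S,[r((537,245)),r((762,297)),r((532,262)),r((757,310))],.158))
print('foot scene',onz(S,[r((592,447))],.02))
print('pots',onz(T,g([(218,110)]),.057),onz(T,[(475,258)],.057),'bottle',onz(T,[(306,224)],.17),onz(S,[(329,237)],.17))
E
```

```text
lid
 [[ 0.6318 -0.0297  0.12  ]
 [ 0.6846 -0.2415  0.12  ]
 [ 0.4541 -0.2994  0.12  ]
 [ 0.3985 -0.0866  0.12  ]] 
c [ 0.5422 -0.1643  0.12  ]
[np.float64(0.24012685546606144), np.float64(0.21827054381501126), np.float64(0.23766687545776138), np.float64(0.21994257818994178)] yaw y edges 13.982318669410901 14.622545838043465 x 13.70217757498039 14.09905634959535
lever
 [[ 0.6052 -0.1707  0.163 ]
 [ 0.4789 -0.198   0.163 ]] 0.12918849145039793 12.198795877055268
tongue end [[ 0.5496 -0.1909  0.178 ]] block left end [[ 0.5329 -0.1227  0.195 ]]
track [[ 0.5338 -0.0631  0.13  ]
 [ 0.5028 -0.0711  0.13  ]]
bar [[ 0.5696 -0.0292  0.152 ]
 [ 0.634  -0.272   0.152 ]]
foot [[0.5304 0.2288 0.02  ]] d 0.09804546642018086
board [[0.5343 0.2834 0.158 ]
 [0.5246 0.2829 0.158 ]
 [0.5381 0.1768 0.158 ]
 [0.5279 0.1764 0.158 ]] [0.5312 0.2299 0.158 ]
board scene corners [[0.5312 0.178  0.158 ]
 [0.5262 0.286  0.158 ]
 [0.5428 0.1782 0.158 ]
 [0.5351 0.285  0.158 ]]
foot scene [[0.5382 0.2307 0.02  ]]
pots [[0.6763 0.2269 0.057 ]] [[ 0.524  -0.3525  0.057 ]] bottle [[0.5785 0.0257 0.17  ]] [[0.5857 0.0294 0.17  ]]
```

{"name": "send_rows", "arguments": {
  "linear": [
    [0.04,-0.0225,-0.008],
    [0.04,-0.0225,-0.008],
    [0.04,-0.0225,-0.008],
    [0.04,-0.0225,-0.008],
    [0.04,-0.0225,-0.008],
    [0.04,-0.0225,-0.008],
    [0.04,-0.0225,-0.008],
    [0.04,-0.0225,0]
  ],
  "twist": [
    [0,0,0],
    [0,0,0],
    [0,0,0],
    [0,0,0],
    [0,0,0],
    [0,0,0],
    [0,0,0],
    [0,0,0]
  ],
  "gripper": [60,60,60,60,60,60,60,60],
  "grip_force": 30
}}

```text
time: 1.1
ee_pos: [0.4091, -0.2685, 0.3017]
tcp_rot: [180.0, -0.0, 15.7]
wrist_force: [0.1, 0.0, -0.7]
opening: 0.0508
grasp_force: 0.0
```

{"name": "send_rows", "arguments": {
  "linear": [
    [0.04,-0.0225,0],
    [0.04,-0.0225,0],
    [0.04,-0.0225,0],
    [0,0,0],
    [0,0,0],
    [0,0,0],
    [0,0,0],
    [0,0,0]
  ],
  "twist": [
    [0,0,0],
    [0,0,0],
    [0,0,0],
    [0,0,-1.0],
    [0,0,-1.0],
    [0,0,-1.0],
    [0,0,-1.0],
    [0,0,-1.0]
  ],
  "gripper": [60,60,60,60,60,60,60,60]
}}

```text
time: 2.1
ee_pos: [0.5053, -0.1722, 0.3009]
tcp_rot: [-180.0, 0.0, 66.0]
wrist_force: [0.5, -0.2, -0.0]
opening: 0.0515
grasp_force: 0.0
```

{"name": "send_rows", "arguments": {
  "linear": [
    [0,0,0],
    [0,0,0],
    [0,0,0],
    [0,0,0],
    [0,0,0],
    [0,0,0]
  ],
  "twist": [
    [0,0,-1.0],
    [0,0,-1.0],
    [0,0,-1.0],
    [0,0,-0.83],
    [0,0,0],
    [0,0,0]
  ],
  "gripper": [60,60,60,60,60,60]
}}

```text
time: 2.85
ee_pos: [0.5054, -0.1722, 0.3011]
tcp_rot: [-180.0, -0.0, 103.8]
wrist_force: [-0.3, 0.9, -0.6]
opening: 0.0511
grasp_force: 0.0
```

```bash
python3 - <<'E'
from h import *
o=bot.get_obs();im=camera('wrist');cv2.imwrite('pics/w1.png',im[:,:,::-1])
np.save('w1.npy',np.r_[o['ee_pos'],o['tcp_rot']]);print(o['time'],o['ee_pos'],o['tcp_rot'],o['q'].round(1),o['opening'])
E
```

```text
2.85 [ 0.50538487 -0.17223759  0.30110525] [-1.79984121e+02 -1.14110944e-02  1.03808521e+02] [-18.8   4.4  15.8 101.4   0.   57.4] 0.05105237728922531
```

View pics/w1.png

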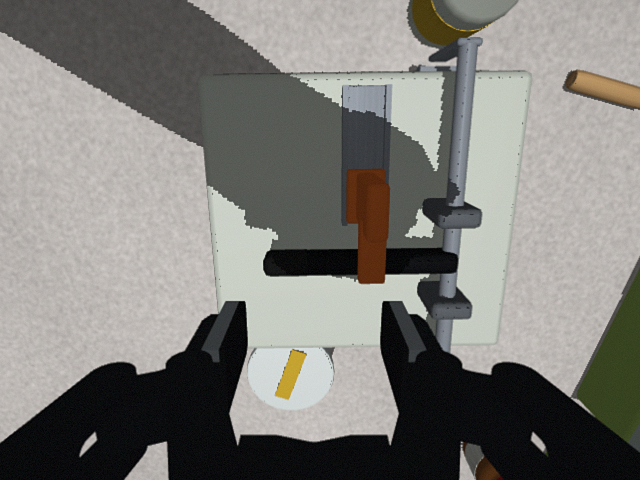

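The wrist view shows the block's top at about (377,208), the tongue end at (371,282), and the lever from (265,263) to the hinge near (455,261). I'll compute points from these.

```bash
python3 - <<'E'
from h import *
np.set_printoptions(precision=4,suppress=True)
p=np.load('w1.npy');W=cam('wrist',dict(ee_pos=p[:3],tcp_rot=p[3:]))
b=onz(W,[(364,177),(389,180),(387,240),(364,240)],.195);print('block',b,b.mean(0))
print('sizes',[np.linalg.norm(b[i]-b[i-1]) for i in range(4)])
t=onz(W,[(358,282),(385,282)],.178);print('tongue end',t.mean(0),np.linalg.norm(t[0]-t[1]))
l=onz(W,[(266,250),(266,276),(457,249),(457,273)],.163);a,c=l[:2].mean(0),l[2:].mean(0)
print('lever',a,c,np.linalg.norm(a-c),np.degrees(np.arctan2(*(c-a)[1::-1])))
L=onz(W,[(203,75),(530,70),(498,345),(218,347)],.12);print('lid',L.mean(0),[np.linalg.norm(L[i]-L[i-1]) for i in range(4)],np.degrees(np.arctan2(*(L[1]-L[0])[1::-1])),np.degrees(np.arctan2(*(L[2]-L[3])[1::-1])))
W2=R.from_euler('xyz',p[3:],degrees=True)
print('shift in tool', W2.inv().apply(b.mean(0)-p[:3]))
print('bar', tri(W,(466,41),cam('top'),(333.5,229.5)))
E
```

```text
block [[ 0.5234 -0.1232  0.195 ]
 [ 0.5379 -0.1214  0.195 ]
 [ 0.5473 -0.1564  0.195 ]
 [ 0.5337 -0.1597  0.195 ]] [ 0.5356 -0.1402  0.195 ]
sizes [np.float64(0.03793924124289868), np.float64(0.01466874724362963), np.float64(0.03619724065050588), np.float64(0.01392846303688922)]
tongue end [ 0.5499 -0.1909  0.178 ] 0.01808987693169928
lever [ 0.478  -0.2002  0.163 ] [ 0.6073 -0.1667  0.163 ] 0.1335907190106903 14.521565917489525
lid [ 0.5427 -0.1647  0.12  ] [np.float64(0.21917520204599614), np.float64(0.23338978975669947), np.float64(0.2208326150252498), np.float64(0.24291985528008203)] 14.74271538273566 14.325849645686278
shift in tool [0.0239 0.037  0.1061]
bar (array([ 0.5702, -0.0298,  0.1499]), np.float64(0.00180775655462811))
```

{"name": "send_rows", "arguments": {
  "linear": [
    [0.024,0.037,0],
    [0,0,0.03],
    [0,0,0.03],
    [0,0,0.03],
    [0,0,0.02],
    [0,0,0.015],
    [0,0,0],
    [0,0,0]
  ],
  "twist": [
    [0,0,-0.06],
    [0,0,0],
    [0,0,0],
    [0,0,0],
    [0,0,0],
    [0,0,0],
    [0,0,0],
    [0,0,0]
  ],
  "gripper": [60,60,60,60,60,60,60,0]
}}

```text
time: 3.9
ee_pos: [0.5358, -0.1401, 0.1772]
tcp_rot: [179.9, 0.0, 104.6]
wrist_force: [-0.6, 0.6, 0.6]
opening: 0.0342
grasp_force: 0.0
```

{"name": "send_rows", "arguments": {
  "linear": [
    [0,0,0],
    [0,0,0],
    [0,0,0],
    [0,0,0]
  ],
  "twist": [
    [0,0,0],
    [0,0,0],
    [0,0,0],
    [0,0,0]
  ],
  "gripper": [0,0,0,0]
}}

```text
time: 4.4
ee_pos: [0.5363, -0.1399, 0.1773]
tcp_rot: [179.9, 0.0, 104.6]
wrist_force: [4.6, 3.2, 6.6]
opening: 0.0136
grasp_force: 45.8
```

{"name": "send_rows", "arguments": {
  "linear": [
    [0.005,0,0],
    [0.008,0,0],
    [0.008,0,0],
    [0.008,0,0],
    [0.006,0,0],
    [0.004,0,0],
    [0.0015,0,0],
    [0,0,0]
  ],
  "twist": [
    [0,0,0],
    [0,0,0],
    [0,0,0],
    [0,0,0],
    [0,0,0],
    [0,0,0],
    [0,0,0],
    [0,0,0]
  ],
  "gripper": [0,0,0,0,0,0,0,0]
}}

```text
time: 5.4
ee_pos: [0.5266, -0.1026, 0.1773]
tcp_rot: [179.9, 0.3, 104.5]
wrist_force: [7.2, -9.4, 2.5]
opening: 0.0136
grasp_force: 38.3
```

{"name": "send_rows", "arguments": {
  "linear": [
    [0.002,0,0],
    [0.001,0,0],
    [0,0,0],
    [0,0,0]
  ],
  "twist": [
    [0,0,0],
    [0,0,0],
    [0,0,0],
    [0,0,0]
  ],
  "gripper": [0,0,0,0]
}}

```text
time: 5.9
ee_pos: [0.5265, -0.102, 0.1773]
tcp_rot: [179.9, 0.6, 104.4]
wrist_force: [10.3, -21.5, 0.5]
opening: 0.0133
grasp_force: 36.1
```

{"name": "send_rows", "arguments": {
  "linear": [
    [-0.002,0,0],
    [0,0,0],
    [0,0,0],
    [0,0,-0.03],
    [0,0,-0.04],
    [0,0,-0.04],
    [-0.041,-0.0255,0],
    [-0.041,-0.0255,0]
  ],
  "twist": [
    [0,0,0],
    [0,0,0],
    [0,0,0],
    [0,0,0],
    [0,0,0],
    [0,0,0],
    [0,0,0],
    [0,0,0]
  ],
  "gripper": [0,50,50,50,50,50,50,50]
}}

```text
time: 6.9
ee_pos: [0.4961, -0.1925, 0.2866]
tcp_rot: [180.0, 0.0, 104.7]
wrist_force: [0.9, -0.6, 0.1]
opening: 0.0429
grasp_force: 0.0
```

{"name": "send_rows", "arguments": {
  "linear": [
    [0,0,0],
    [0,0,0],
    [0,0,0],
    [0,0,0],
    [0,0,0],
    [0,0,0],
    [0,0,0],
    [0,0,0]
  ],
  "twist": [
    [0,0,1],
    [0,0,1],
    [0,0,1],
    [0,0,1],
    [0,0,1],
    [0,0,1],
    [0,0,1],
    [0,0,1]
  ],
  "gripper": [50,50,50,50,50,50,50,50]
}}

```text
time: 7.9
ee_pos: [0.4961, -0.1917, 0.286]
tcp_rot: [-180.0, 0.0, 24.3]
wrist_force: [0.2, -0.0, -0.4]
opening: 0.0426
grasp_force: 0.0
```

{"name": "send_rows", "arguments": {
  "linear": [
    [0,0,0],
    [0,0,0],
    [0,0,0]
  ],
  "twist": [
    [0,0,1],
    [0,0,0],
    [0,0,0]
  ],
  "gripper": [50,50,50]
}}

```text
time: 8.28
ee_pos: [0.4962, -0.1919, 0.2862]
tcp_rot: [-180.0, 0.0, 14.8]
wrist_force: [-0.3, 0.8, -1.0]
opening: 0.043
grasp_force: 0.0
```

```bash
python3 - <<'E'
from h import *
o=bot.get_obs();im=camera('wrist');cv2.imwrite('pics/w2.png',im[:,:,::-1])
np.save('w2.npy',np.r_[o['ee_pos'],o['tcp_rot']]);print(o['time'],o['ee_pos'],o['tcp_rot'],o['q'].round(1),o['wrist_force'])
E
```

```text
8.275 [ 0.49624971 -0.19190031  0.28617535] [-1.79984516e+02  1.89926171e-02  1.48170340e+01] [-21.1   3.7  13.3  99.6   0.  144. ] [-0.25008385  0.77708093 -0.99750304]
```

View pics/w2.png

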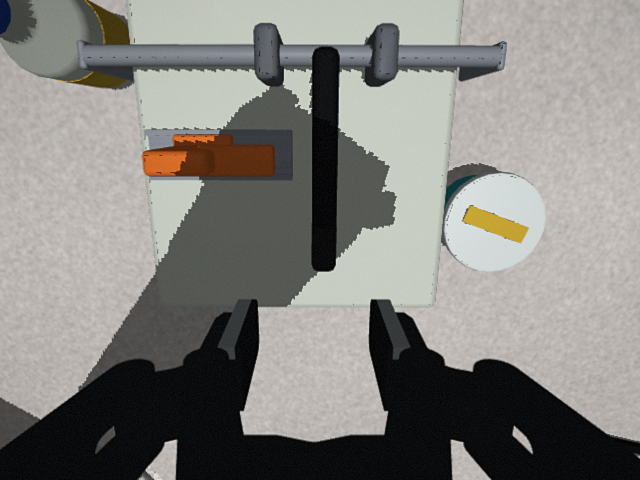

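The tab now lies fully clear, with its tongue end at x≈274 and the lever's left edge at 312. The lever runs from (326,50) to its free end at (323,270).

```bash
python3 - <<'E'
from h import *
np.set_printoptions(precision=4,suppress=True)
p=np.load('w2.npy');W=cam('wrist',dict(ee_pos=p[:3],tcp_rot=p[3:]));Rt=R.from_euler('xyz',p[3:],degrees=True)
e=onz(W,[(324,268)],.163)[0];f=onz(W,[(326,50)],.163)[0];u=(f-e)/np.linalg.norm(f-e);g=e+.02*u;g[2]=.152
print(e,f,np.linalg.norm(f-e),'grip',g,'yaw',np.degrees(np.arctan2(u[1],u[0])),'hinge',g+.115*u,'tool shift to grip',Rt.inv().apply(g-p[:3]))
E
```

```text
[ 0.4797 -0.2036  0.163 ] [ 0.6075 -0.1698  0.163 ] 0.1322242056155985 grip [ 0.499  -0.1985  0.152 ] yaw 14.798013191600706 hinge [ 0.6102 -0.1691  0.152 ] tool shift to grip [0.001  0.0071 0.1342]
```

{"name": "send_rows", "arguments": {
  "linear": [
    [0.001,0.006,0.02],
    [0,0,0.03],
    [0,0,0.03],
    [0,0,0.03],
    [0,0,0.018],
    [0,0,0.008],
    [0,0,0],
    [0,0,0]
  ],
  "twist": [
    [0,0,0],
    [0,0,0],
    [0,0,0],
    [0,0,0],
    [0,0,0],
    [0,0,0],
    [0,0,0],
    [0,0,0]
  ],
  "gripper": [50,50,50,50,50,50,50,0],
  "grip_force": 25
}}

```text
time: 9.32
ee_pos: [0.4993, -0.1978, 0.1514]
tcp_rot: [179.9, -0.1, 14.6]
wrist_force: [-0.0, 0.0, -0.4]
opening: 0.0257
grasp_force: 0.0
```

{"name": "send_rows", "arguments": {
  "linear": [
    [0,0,0],
    [0,0,0],
    [0,0,0],
    [0,0,0]
  ],
  "twist": [
    [0,0,0],
    [0,0,0],
    [0,0,0],
    [0,0,0]
  ],
  "gripper": [0,0,0,0]
}}

```text
time: 9.82
ee_pos: [0.4993, -0.1979, 0.1513]
tcp_rot: [179.9, -0.1, 14.6]
wrist_force: [0.1, -1.0, 5.6]
opening: 0.0156
grasp_force: 29.7
```

{"name": "send_rows", "arguments": {
  "linear": [
    [0.0005,0,-0.01],
    [0.0013,0,-0.01],
    [0.0052,0,-0.0194],
    [0.0085,0,-0.0182],
    [0,0,0]
  ],
  "twist": [
    [0,0,0],
    [0,0,0],
    [0,0,0],
    [0,0,0],
    [0,0,0]
  ],
  "gripper": [0,0,0,0,0]
}}

```text
time: 10.45
ee_pos: [0.5146, -0.1939, 0.2088]
tcp_rot: [179.9, -0.1, 14.6]
wrist_force: [0.5, -2.0, 4.4]
opening: 0.0152
grasp_force: 28.4
```

{"name": "send_rows", "arguments": {
  "linear": [
    [0.0115,0,-0.0164],
    [0.0142,0,-0.0142],
    [0.0164,0,-0.0115],
    [0.0182,0,-0.0085],
    [0.0097,0,-0.0032],
    [0.0097,0,-0.002],
    [0,0,0]
  ],
  "twist": [
    [0,0,0],
    [0,0,0],
    [0,0,0],
    [0,0,0],
    [0,0,0],
    [0,0,0],
    [0,0,0]
  ],
  "gripper": [0,0,0,0,0,0,0]
}}

```text
time: 11.32
ee_pos: [0.5912, -0.1738, 0.2626]
tcp_rot: [-180.0, 0.1, 14.6]
wrist_force: [2.2, -3.8, -8.1]
opening: 0.0158
grasp_force: 29.0
```

{"name": "send_rows", "arguments": {
  "linear": [
    [0.006,0,-0.001],
    [0.005,0,-0.0005],
    [0.003,0,0],
    [0,0,0]
  ],
  "twist": [
    [0,0,0],
    [0,0,0],
    [0,0,0],
    [0,0,0]
  ],
  "gripper": [0,0,0,0]
}}

```text
time: 11.82
ee_pos: [0.604, -0.1705, 0.2645]
tcp_rot: [-180.0, 0.1, 14.6]
wrist_force: [-1.5, -5.0, -7.2]
opening: 0.0154
grasp_force: 29.0
```

```bash
python3 - <<'E'
from h import *
im=camera('scene');cv2.imwrite('pics/s2.png',cv2.resize(im[80:300,140:380,::-1],None,fx=2.5,fy=2.5,interpolation=cv2.INTER_CUBIC))
E
```

```text
(no output)
```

View pics/s2.png

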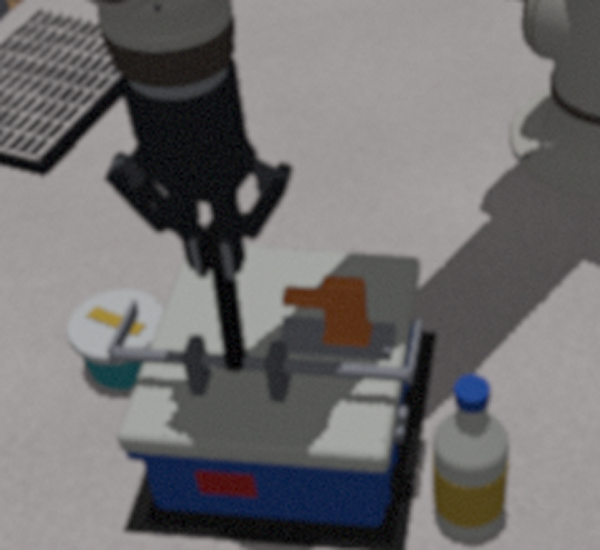

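The lever stands nearly upright in the gripper at crop (230,310). I'll press it on to the stop.

{"name": "send_rows", "arguments": {
  "linear": [
    [0.002,0,0],
    [0.002,0,0],
    [0,0,0]
  ],
  "twist": [
    [0,0,0],
    [0,0,0],
    [0,0,0]
  ],
  "gripper": [0,0,0]
}}

```text
time: 12.25
ee_pos: [0.6077, -0.1695, 0.2647]
tcp_rot: [-180.0, 0.1, 14.6]
wrist_force: [-2.2, -4.7, -6.5]
opening: 0.0154
grasp_force: 29.0
```

{"name": "send_rows", "arguments": {
  "linear": [
    [0.003,0,0],
    [0.002,0,0],
    [0.001,0,0],
    [0,0,0]
  ],
  "twist": [
    [0,0,0],
    [0,0,0],
    [0,0,0],
    [0,0,0]
  ],
  "gripper": [0,0,0,0]
}}

```text
time: 12.75
ee_pos: [0.6117, -0.1685, 0.2648]
tcp_rot: [-180.0, 0.3, 14.5]
wrist_force: [-12.9, -6.6, -3.9]
opening: 0.0154
grasp_force: 29.2
```

{"name": "send_rows", "arguments": {
  "linear": [
    [0,0,0],
    [0,0,0],
    [0,0,-0.02],
    [0,0,-0.035],
    [0,0,-0.035],
    [0.0022,-0.0405,0],
    [0.0022,-0.0405,0],
    [0.0022,-0.0405,0]
  ],
  "twist": [
    [0,0,0],
    [0,0,0],
    [0,0,0],
    [0,0,0],
    [0,0,0],
    [0,0,0],
    [0,0,0],
    [0,0,0]
  ],
  "gripper": [50,50,50,50,50,50,50,50]
}}

```text
time: 13.75
ee_pos: [0.5898, -0.0468, 0.3557]
tcp_rot: [-180.0, -0.1, 14.6]
wrist_force: [0.5, 1.0, 0.6]
opening: 0.0424
grasp_force: 0.0
```

{"name": "send_rows", "arguments": {
  "linear": [
    [0.0022,-0.0405,0],
    [0.0022,-0.0405,0],
    [0.0022,-0.0405,0],
    [0.0022,-0.0405,0],
    [0.0022,-0.0405,0],
    [0.0022,-0.0405,0],
    [0.0022,-0.0405,0],
    [0,0,0]
  ],
  "twist": [
    [0,0,0],
    [0,0,0],
    [0,0,0],
    [0,0,0],
    [0,0,0],
    [0,0,0],
    [0,0,0],
    [0,0,-1]
  ],
  "gripper": [50,50,50,50,50,50,50,50]
}}

```text
time: 14.75
ee_pos: [0.5442, 0.1907, 0.356]
tcp_rot: [-178.2, -0.3, 28.7]
wrist_force: [-0.9, -0.9, -0.1]
opening: 0.0427
grasp_force: 0.0
```

{"name": "send_rows", "arguments": {
  "linear": [
    [0,0,0.03],
    [0,0,0],
    [0,0,0],
    [0,0,0],
    [0,0,0],
    [0,0,0],
    [0,0,0],
    [0,0,0]
  ],
  "twist": [
    [0,0,-1],
    [0,0,-1],
    [0,0,-1],
    [0,0,-1],
    [0,0,-1],
    [0,0,-1],
    [0,0,-0.75],
    [0,0,0]
  ],
  "gripper": [50,50,50,50,50,50,50,50]
}}

```text
time: 15.75
ee_pos: [0.5441, 0.1903, 0.3261]
tcp_rot: [-179.6, -1.8, 95.8]
wrist_force: [-0.2, 0.8, -0.7]
opening: 0.0427
grasp_force: 0.0
```

```bash
python3 - <<'E'
from h import *
o=bot.get_obs();im=camera('wrist');t=camera('top')
a=cv2.resize(im,(480,360));b=cv2.resize(t[160:330,300:470],(320,320),interpolation=cv2.INTER_CUBIC)
m=np.zeros((360,800,3),np.uint8);m[:,:480]=a;m[:320,480:]=b
cv2.imwrite('pics/w3.png',m[:,:,::-1])
np.save('w3.npy',np.r_[o['ee_pos'],o['tcp_rot']]);print(o['time'],o['ee_pos'],o['tcp_rot'],o['q'].round(1))
E
```

```text
15.75 [0.54414412 0.19028893 0.3260587 ] [-179.59197114   -1.75850632   95.8217424 ] [ 18.4  11.7  26.7 105.1   1.8 102.6]
```

View pics/w3.png

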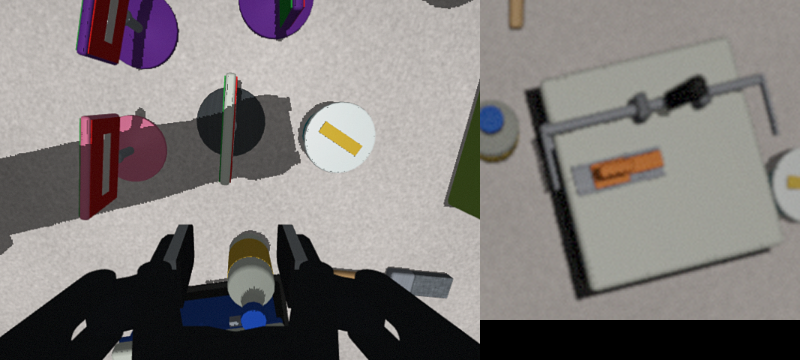

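The wrist view (0.75 scale) shows the target board's top edge running from (231,74) to (226,183) over the grey foot centred at (231,121), with pot_b on its far side. The top view shows the lever upright and the tab aside. The tool has picked up a small tilt, which I'll undo.

```bash
python3 - <<'E'
from h import *
np.set_printoptions(precision=4,suppress=True)
p=np.load('w3.npy');W=cam('wrist',dict(ee_pos=p[:3],tcp_rot=p[3:]));Rt=R.from_euler('xyz',p[3:],degrees=True)
b=onz(W,np.array([(231,74),(226,183)])/.75,.158);d=b[0]-b[1];c=b.mean(0)
print(b,np.linalg.norm(d),c,'normal',np.degrees(np.arctan2(-d[0],d[1])))
print('foot',onz(W,[(231/.75,121/.75)],.02))
c=np.array([.532,.2295,.326])
print('shift',Rt.inv().apply(c-p[:3]))
for psi in (92,93): print(psi,(Rt.inv()*R.from_euler('xyz',[180,0,psi],degrees=True)).as_rotvec(degrees=True)/10)
E
```

```text
[[0.5293 0.2843 0.158 ]
 [0.5347 0.1789 0.158 ]] 0.10546074004534126 [0.532  0.2316 0.158 ] normal 2.9176818154120414
foot [[0.5314 0.2334 0.02  ]]
shift [ 0.0402 -0.0081  0.0014]
92 [-0.0466 -0.1744  0.3828]
93 [-0.0451 -0.1748  0.2828]
```

{"name": "send_rows", "arguments": {
  "linear": [
    [0.041,-0.008,0.001],
    [0,0,0],
    [0,0,0.04],
    [0,0,0.04],
    [0,0,0]
  ],
  "twist": [
    [0,0,0],
    [-0.046,-0.175,0.31],
    [0,0,0],
    [0,0,0],
    [0,0,0]
  ],
  "gripper": [50,50,50,50,50]
}}

```text
time: 16.48
ee_pos: [0.5305, 0.2299, 0.2434]
tcp_rot: [-179.7, 0.1, 92.7]
wrist_force: [-0.3, -0.3, 0.5]
opening: 0.0427
grasp_force: 0.0
```

{"name": "send_rows", "arguments": {
  "linear": [
    [0,0.0015,0.03],
    [0,0,0.03],
    [0,0,0.025],
    [0,0,0.015],
    [0,0,0],
    [0,0,0],
    [0,0,0],
    [0,0,0]
  ],
  "twist": [
    [0,0,0],
    [0,0,0],
    [0,0,0],
    [0,0,0],
    [0,0,0],
    [0,0,0],
    [0,0,0],
    [0,0,0]
  ],
  "gripper": [50,50,50,50,0,0,0,0],
  "grip_force": 25
}}

```text
time: 17.48
ee_pos: [0.5315, 0.2304, 0.1478]
tcp_rot: [-179.8, 0.0, 92.8]
wrist_force: [-13.4, -1.3, 4.9]
opening: 0.0098
grasp_force: 29.3
```

{"name": "send_rows", "arguments": {
  "linear": [
    [0,0,0],
    [0,0,0],
    [0,0,0],
    [0,0,0]
  ],
  "twist": [
    [0,0,0],
    [0,0,0],
    [0,0,-0.3],
    [0,0,-0.5]
  ],
  "gripper": [0,0,0,0]
}}

```text
time: 17.98
ee_pos: [0.5316, 0.2304, 0.1478]
tcp_rot: [-179.9, -0.0, 101.0]
wrist_force: [-12.9, -1.0, 4.2]
opening: 0.0095
grasp_force: 29.2
```

{"name": "send_rows", "arguments": {
  "linear": [
    [0,-0.002,0],
    [0,0,0],
    [0,0,0],
    [0,0,0],
    [0,0,0],
    [0,0,0],
    [0,0,0],
    [0,0,0]
  ],
  "twist": [
    [0,0,0],
    [0,0,-0.8],
    [0,0,-0.8],
    [0,0,-0.8],
    [0,0,-0.8],
    [0,0,-0.8],
    [0,0,-0.8],
    [0,0,0]
  ],
  "gripper": [0,0,0,0,0,0,0,0]
}}

```text
time: 18.98
ee_pos: [0.5318, 0.2306, 0.1478]
tcp_rot: [179.9, 0.1, 148.8]
wrist_force: [-0.0, 3.2, 2.9]
opening: 0.0092
grasp_force: 29.3
```

{"name": "send_rows", "arguments": {
  "linear": [
    [0,0,0],
    [0,0,0],
    [0,0,0],
    [0,0,0],
    [0,0,0],
    [0,0,0],
    [0,0,0],
    [0,0,0]
  ],
  "twist": [
    [0,0,-0.9],
    [0,0,-0.9],
    [0,0,-0.9],
    [0,0,-0.9],
    [0,0,-0.9],
    [0,0,-0.9],
    [0,0,-0.9],
    [0,0,0]
  ],
  "gripper": [0,0,0,0,0,0,0,0]
}}

```text
time: 19.98
ee_pos: [0.5317, 0.2313, 0.1478]
tcp_rot: [179.9, 0.2, -148.2]
wrist_force: [-1.1, 6.8, 3.2]
opening: 0.0096
grasp_force: 29.3
```

{"name": "send_rows", "arguments": {
  "linear": [
    [0,0,0],
    [0,0,0],
    [0,0,0],
    [0,0,0],
    [0,0,0],
    [0,0,0],
    [0,0,0],
    [0,0,0]
  ],
  "twist": [
    [0,0,-0.9],
    [0,0,-0.9],
    [0,0,-0.9],
    [0,0,-0.9],
    [0,0,-0.9],
    [0,0,-0.9],
    [0,0,0],
    [0,0,0]
  ],
  "gripper": [0,0,0,0,0,0,0,0]
}}

```text
time: 20.98
ee_pos: [0.5312, 0.2316, 0.1478]
tcp_rot: [-180.0, 0.2, -94.3]
wrist_force: [-3.4, 8.2, 4.6]
opening: 0.0094
grasp_force: 29.4
```

{"name": "send_rows", "arguments": {
  "linear": [
    [0,0,0],
    [0,0,0],
    [0,0,0],
    [0,0,0],
    [0,0,-0.03],
    [0,0,-0.04],
    [0,0,-0.04],
    [0,0,0]
  ],
  "twist": [
    [0,0,-0.67],
    [0,0,0],
    [0,0,0],
    [0,0,0],
    [0,0,0],
    [0,0,0],
    [0,0,0],
    [0,0,0]
  ],
  "gripper": [0,0,50,50,50,50,50,50]
}}

```text
time: 21.98
ee_pos: [0.5323, 0.2301, 0.2598]
tcp_rot: [-179.7, 0.1, -87.6]
wrist_force: [0.1, -0.4, -0.4]
opening: 0.0426
grasp_force: 0.0
```

{"name": "send_rows", "arguments": {
  "linear": [
    [0.04,0,-0.02],
    [0.04,0,-0.02],
    [0.04,0,-0.02],
    [0.04,0,0],
    [0,0,0]
  ],
  "twist": [
    [0,0,0],
    [0,0,0],
    [0,0,0],
    [0,0,0],
    [0,0,0]
  ],
  "gripper": [50,50,50,50,50]
}}

```text
time: 22.6
ee_pos: [0.5384, 0.0678, 0.3158]
tcp_rot: [180.0, -0.1, -87.7]
wrist_force: [-0.5, 0.9, -0.9]
opening: 0.0423
grasp_force: 0.0
```

```bash
python3 - <<'E'
from h import *
print(bot.get_obs()['ee_pos'])
t=camera('top');s=camera('scene');g=lambda a,k:cv2.resize(a,None,fx=k,fy=k,interpolation=cv2.INTER_CUBIC)
m=np.zeros((600,800,3),np.uint8);m[:520,:360]=g(t[160:290,165:255],4);m[:440,360:800]=g(s[160:325,300:465],2.667)[:440,:440]
cv2.imwrite('pics/f.png',cv2.convertScaleAbs(m[:,:,::-1],alpha=1.5,beta=10))
E
```

```text
[0.53839387 0.06783112 0.3158129 ]
```

View pics/f.png

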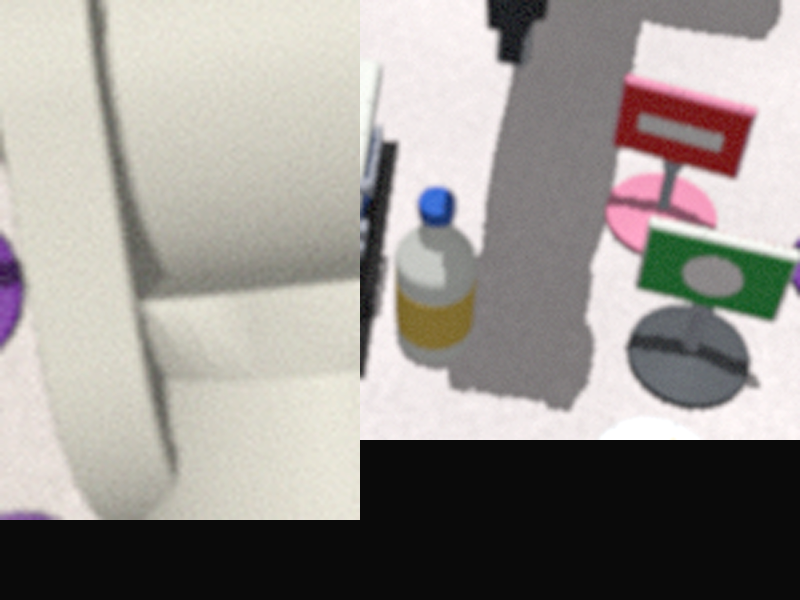

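The green face now shows on the aisle side with its top edge sloping as before (crop (652,220) to (797,256)). The bottle is undisturbed and the gripper is clear, so I'm handing in.

```bash
python3 -c "
from workcell import ticket
print(ticket.job_done())"
```

```text
the job is handed in; nothing more can be done
None
```

I handed the job in at about 23 s: the tab was pushed to its stop, the lever raised to its stop, then the sign turned half a turn to green, with the last pictures showing the bottle and pots undisturbed.

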